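# Put the spacer set away on its keyed posts

## Task

The height check is finished: take the stack on the round spindle stand apart and put the set away. Set the calibration weight upright in its round dish, and each of the three steel spacers on the keyed post whose base plate matches it in size, turned so that its D-shaped bore goes down over the post and it lies flat on the base plate. Let go of everything.

Things in the scene. Friction and masses are not known exactly. Their poses are not given: they have to be found in the camera images.
- spacer_small: The small of three bright steel spacers, 20 mm high, 36 x 36 mm: from above a straight front (own -x), two straight parallel sides (own +y, -y; 36 mm apart, grip here), bowed back (+x). D-shaped bore through the middle: 18 mm diameter, flat on the front (-x) side 4.50 mm from the centre. Origin: centre of the underside. Directly under the weight.
- spacer_middle: The middle of three bright steel spacers, 20 mm high, 50 x 50 mm: from above a straight front (own -x), two straight parallel sides (own +y, -y; 50 mm apart, grip here), bowed back (+x). D-shaped bore through the middle: 25 mm diameter, flat on the front (-x) side 6.25 mm from the centre. Origin: centre of the underside. Between the small and the large one.
- spacer_large: The large of three bright steel spacers, 20 mm high, 64 x 64 mm: from above a straight front (own -x), two straight parallel sides (own +y, -y; 64 mm apart, grip here), bowed back (+x). D-shaped bore through the middle: 33 mm diameter, flat on the front (-x) side 8.25 mm from the centre. Origin: centre of the underside. At the bottom of the stack, on the spindle's base.
- station_small: Fixed post of the small spacer. Dark base plate 8 mm thick, outline as that spacer's but 2 mm larger all round (40 x 40 mm, straight front at own -x). Upright bright D-shaped post, 13 mm diameter, flat on the -x side 3.25 mm from the centre, top 38 mm above the table, last 8 mm tapered to 0.6 width. A seated spacer's x axis points as this one's. Origin: under the post's centre, at the table.
- station_middle: Fixed post of the middle spacer. Dark base plate 8 mm thick, outline as that spacer's but 2 mm larger all round (54 x 54 mm, straight front at own -x). Upright bright D-shaped post, 20 mm diameter, flat on the -x side 5 mm from the centre, top 38 mm above the table, last 8 mm tapered to 0.6 width. A seated spacer's x axis points as this one's. Origin: under the post's centre, at the table.
- station_large: Fixed post of the large spacer. Dark base plate 8 mm thick, outline as that spacer's but 2 mm larger all round (68 x 68 mm, straight front at own -x). Upright bright D-shaped post, 28 mm diameter, flat on the -x side 7 mm from the centre, top 38 mm above the table, last 8 mm tapered to 0.6 width. A seated spacer's x axis points as this one's. Origin: under the post's centre, at the table.
- weight: Brass-coloured round calibration weight, 26 mm diameter up to 26 mm high, with a narrower neck and head, 38 mm high in all. Origin: centre of the underside. At the start it stands on top of the stack.
- weight_dish: Fixed round dark dish, 52 mm outside, 42 mm inside diameter, rim 8 mm high, floor 3 mm above the table: the place of the weight. Origin: under its centre, at the table.
- spindle: Fixed round dark stand, 80 mm diameter and 8 mm thick, with a plain round pin of 7 mm diameter that ends 62 mm above the table, inside the stack. At the start weight, small, middle and large spacer are stacked on it, undersides 68, 48, 28 and 8 mm above the table; they lift straight off. Origin: under the pin, at the table.

How it is judged:
By the outcome, as a careful person would: the job done as asked, in the order asked, and still so for the second after the job is handed in, with the robot touching nothing.
It also fails if it takes over 128 s, if anything falls off the work surface, if the arm or the gripper's body presses on something with over 40 N, if the wrist force passes 120 N, or if a joint passes its speed limit or range.

## Robot

A 6-joint arm with a two-finger parallel gripper is mounted at the origin on a cart in front of the work surface, level with it; the furniture and walls round the work are solid. World frame = base frame: x ahead of the robot, y to its left, z up, the work surface at z = 0. Lengths are in m, angles in rad, forces in N, time in s.
With the tool pointing down it reaches from about 0.35 to 0.975 m from the base axis. Payload 4.9 kg.
Tool frame: the origin (TCP) lies between the finger pads; the fingertips stand 14 mm ahead of it and the grasp point (between the pads) lies 5 mm behind it (manip.tcp_to_tips is the distance from the TCP to the fingertips, in m); z points along the fingers, y is the line along which they close (so a half turn about z gives the same grasp; the last joint's range is limited). The gripper opens to 85 mm and grips with 20 to 120 N. Pads are 22 mm wide; open, the fingers measure 114 mm over their backs; the gripper's body (76 mm by 85 mm) begins 54 mm behind the grasp point. The pads swing forward as they close: fully open they stand 13 mm farther back than shut.
Start: joints at [-1.222, 0.053, 1.613, -0, 1.476, -0.119], TCP at [0.282, -0.558, 0.245] pointing down, gripper open.
Joint ranges: [-3.01, 3.01], [-1.01, 2.22], [0.06, 2.58], [-1.02, 4.17], [0.09, 2.62], [-3.14, 3.14]. Speed limits (rad/s): [2.57, 2.57, 3.14, 3.14, 3.14, 3.14].

## Interface

Orientations are given as a unit quaternion [w, x, y, z].
In Python, from plant import manip gives the robot as it stands.
- The arm moves only by the tool servo_tool, never from a script. Its argument "moves" is a list that holds one entry, the list of rows, each a list of 7 numbers: the shift along the tool's x, y, z in mm, then the turn, a rotation vector about the tool's x, y, z in degrees, then the finger opening in mm, from 0 to 85.4. In form: [[[x, y, z, ax, ay, az, fingers], ...]]. A call has 1 to 12 rows; each row shifts and turns the commanded pose from where the row before left it, along the tool's axes as they then stand; what a row does not reach is not made up. A row lasts 1/8 s, in which the tool goes at most 62.5 mm and 10.7 degrees, less where a joint would pass 70% of its speed; a pose out of reach is approached as far as the arm can. A call with a gripper value outside its range is refused whole. The fingers move at their own pace and stop on an object; the grip force is fixed at half the most. Time passes only in rows, so rows that do not move let the fingers close. It gives the time, the measured TCP pose, the force, the opening and the grip force at its end, in the units of the state.
- manip.state(): the state, without advancing time (a new reading comes with each control period).
- manip.grab_frame(name): name is "scene" or "top" or "wrist"; returns a dict with "image" (384x512x3 uint8, blue, green, red), "mtx" (3x3 intrinsics, pixels), "eye" and "rotation" of the camera in the world. Camera axes: x right, y down, z forward; pixel columns grow to the right and rows downward; lengths in m; the calibration is good to about 2 mm. A picture is of the moment at which its call begins. There is no depth.
- manip.job_done(): hands the job in; it is judged then, once.
The state is a dict: "time": time; "joint_pos": joint angles; "joint_vel": joint speeds; "joint_efforts": joint torques, N m; "tool_pos": TCP position; "tool_rot": TCP orientation; "contact_force": force on the tool from outside, world axes, zero at the start; "ft_torque": the same for the moment, N m; "gripper_width": opening from 0.0 (shut) to 1.0 (fully open); "grasp_force": force on a finger pad.
Only numpy, scipy, OpenCV 4.12 (cv2) and the standard library are available. Lean on these libraries where they do the work, as an engineer would, in place of code of your own. Each camera call takes 0.05 s, during which the arm holds its last target. There are 200 camera calls.

## Working session

There is one attempt and no reset: what is moved stays moved. The work goes in short steps, Python scripts to look and compute and a tool call to move; the robot and the scene stay as the last step left them, time stands still between calls to the robot, and variables do not carry over. Pictures are saved under pics/ and viewed, at most 14 in all, crops included, and the job is handed in when it is done.

Besides the shell and the picture viewer there is one more tool, called after "Call:" as a command line: name --argument value ..., lists and objects as JSON in quotes. servo_tool: Moves the arm, as the interface text tells. Its arguments: {"type":"object","properties":{"moves":{"type":"array"}},"required":["moves"]}

```bash
ls; mkdir -p pics
cat > h.py <<'E'
import numpy as np, cv2, pickle
from plant import manip
def grab(n,f):
    d=manip.grab_frame(n); cv2.imwrite(f'pics/{f}.png',d['image']); pickle.dump(d,open(f'pics/{f}.pkl','wb')); return d
def load(f): return pickle.load(open(f'pics/{f}.pkl','rb'))
def ray(d,u,v):
    r=np.array(d['rotation'])@np.linalg.inv(d['mtx'])@np.array([u,v,1.]); return np.array(d['eye']),r
def onz(d,u,v,z):
    e,r=ray(d,u,v); return e+r*(z-e[2])/r[2]
def proj(d,p):
    c=np.array(d['rotation']).T@(np.array(p)-np.array(d['eye'])); q=np.array(d['mtx'])@c; return q[:2]/q[2]
E
python3 - <<'E'
from h import *
for n in ('top','scene'):
    d=grab(n,n+'0'); print(n,d['mtx'],d['eye'],d['rotation'])
print(manip.state(), manip.tcp_to_tips)
a=cv2.resize(load('top0')['image'],(800,600),interpolation=cv2.INTER_CUBIC); cv2.imwrite('pics/top0b.png',a)
E
```

```text
pics
top [[407.21294241   0.         259.53139931]
 [  0.         407.21294241 190.54779953]
 [  0.           0.           1.        ]] [0.29348168 0.0430837  1.08380848] [-0.06475877  0.70807326 -0.6990639   0.07581703]
scene [[429.78052631   0.         259.48250279]
 [  0.         429.78052631 192.83428666]
 [  0.           0.           1.        ]] [-0.37034424 -0.6215152   0.57797316] [-0.48169826  0.7572225  -0.36725822  0.24434047]
{'time': 0.1, 'joint_pos': array([-1.22201105e+00,  5.33041878e-02,  1.61417350e+00,  7.07468878e-06,
        1.47600375e+00, -1.18976549e-01]), 'joint_vel': array([ 0.00092646,  0.00018537, -0.00278831, -0.00160077,  0.00051845,
        0.00036741]), 'joint_efforts': array([ 2.74022013e-04, -3.94905102e+01, -3.71363139e+01, -1.26931045e-04,
        3.90175977e-03,  2.79731118e-06]), 'tool_pos': array([ 0.28163348, -0.55733854,  0.24416762]), 'tool_rot': array([-9.38563737e-04,  9.72773949e-01,  2.31754077e-01, -1.04777694e-04]), 'contact_force': array([0.17776657, 0.29943069, 0.57724657]), 'ft_torque': array([-0.02132516,  0.03183304, -0.01829575]), 'grasp_force': 0.0, 'gripper_width': 0.9980348397982773} 0.014
```

```bash
sed -i "s/^from plant.*/from plant import manip\nfrom scipy.spatial.transform import Rotation as Ro\ndef RM(q): q=np.array(q); return Ro.from_quat(q[[1,2,3,0]]).as_matrix()/; s/np.array(d\['rotation'\])/RM(d['rotation'])/g" h.py; cat h.py | head -8
```

```text
import numpy as np, cv2, pickle
from plant import manip
from scipy.spatial.transform import Rotation as Ro
def RM(q): q=np.array(q); return Ro.from_quat(q[[1,2,3,0]]).as_matrix()
def grab(n,f):
    d=manip.grab_frame(n); cv2.imwrite(f'pics/{f}.png',d['image']); pickle.dump(d,open(f'pics/{f}.pkl','wb')); return d
def load(f): return pickle.load(open(f'pics/{f}.pkl','rb'))
def ray(d,u,v):
```

View pics/top0b.png

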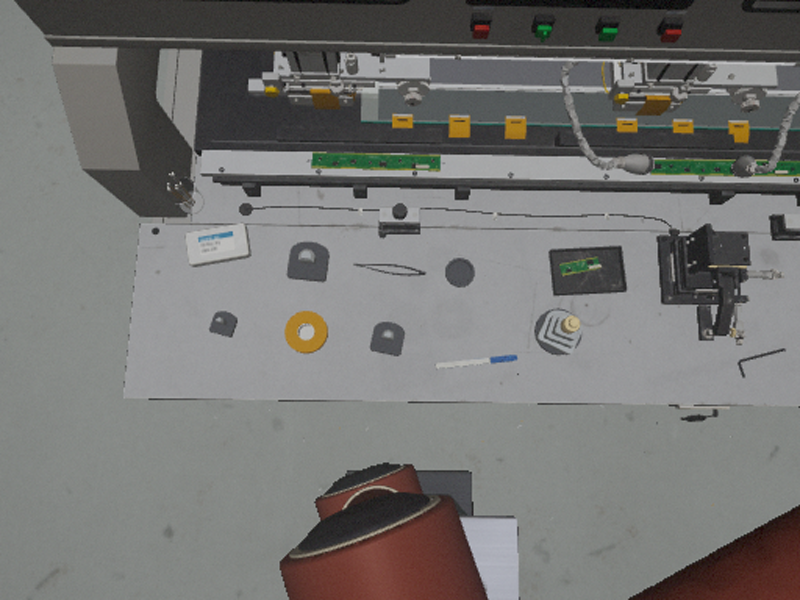

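View pics/scene0.png

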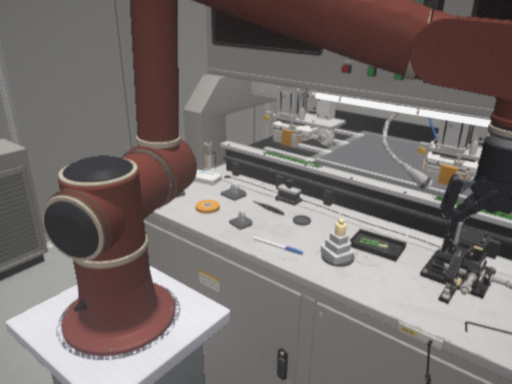

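Top view (800x600): stack at (560,332), large station (308,262), middle (388,338), small (223,323), dish (460,272); orange ring at (306,332) is clutter. Now numbers.

Run:
```python
from h import *
d=load('top0'); im=d['image']; g=cv2.cvtColor(im,cv2.COLOR_BGR2GRAY)
for n,(u,v),r in (('L',(308,262),24),('M',(388,338),20),('S',(223,323),16),('dish',(460,272),16)):
    u/=1.5625;v/=1.5625; u0,v0=int(u-r),int(v-r)
    c=g[v0:v0+2*r,u0:u0+2*r]
    m=(c<105).astype(np.uint8)
    cs,_=cv2.findContours(m,cv2.RETR_EXTERNAL,cv2.CHAIN_APPROX_NONE)
    k=max(cs,key=cv2.contourArea)[:,0,:]+[u0,v0]
    P=np.array([onz(d,a,b,.008)[:2] for a,b in k]).astype(np.float32)
    rect=cv2.minAreaRect(P*1000); M=cv2.moments((P*1000).reshape(-1,1,2))
    print(n,'rect',rect,'cent',M['m10']/M['m00'],M['m01']/M['m00'])
cv2.imwrite('pics/stack.png',cv2.resize(im[180:245,320:400],(800,650)[:2],interpolation=cv2.INTER_CUBIC)[:600])
hs=cv2.cvtColor(im,cv2.COLOR_BGR2HSV); m=cv2.inRange(hs,(15,60,120),(35,255,255)); m[:190]=0;m[240:]=0;m[:,:340]=0;m[:,400:]=0
ys,xs=np.nonzero(m); print(xs.mean(),ys.mean(),len(xs),onz(d,xs.mean(),ys.mean(),.1))
print('spindle guess',onz(d,560/1.5625,332/1.5625,.04))
```

```text
L rect ((574.3375854492188, 198.07424926757812), (68.77429962158203, 68.53191375732422), 85.00374603271484) cent 572.7406789988836 198.19300427817166
M rect ((441.67071533203125, 57.76410675048828), (53.2560920715332, 54.11220169067383), 79.45403289794922) cent 440.4694375125004 57.89072102191109
S rect ((463.08984375, 337.47955322265625), (40.903900146484375, 39.76792526245117), 75.25409698486328) cent 462.0295704132458 337.5413621365029
dish rect ((558.1348876953125, -65.93524169921875), (49.08854675292969, 50.58219528198242), 89.92800903320312) cent 557.9455142821217 -65.44979008933556
365.55 206.7 80 [ 0.45544646 -0.23213823  0.1       ]
spindle guess [ 0.44985953 -0.22964782  0.04      ]
```

View pics/stack.png

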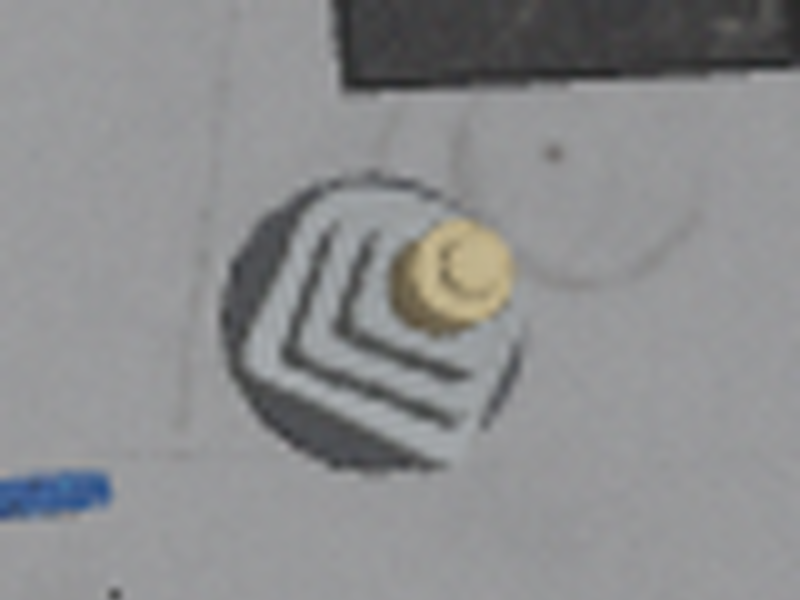

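Call:
servo_tool --moves '[[[0,0,-10,0,0,10,85],[0,0,-10,0,0,10,85],[0,0,-10,0,0,10,85],[0,0,-10,0,0,10,85],[0,0,0,0,0,9,85],[5,-52,0,0,0,0,85],[5,-52,0,0,0,0,85],[5,-52,0,0,0,0,85],[5,-52,0,0,0,0,85],[5,-52,0,0,0,0,85],[5,-52,0,0,0,0,85],[5,-52,0,0,0,0,85]]]'

```text
time: 1.6
tool_pos: [0.4521, -0.2323, 0.2848]
tool_rot: [-0.0, 0.981, -0.193, -0.0]
contact_force: [0.5, -0.2, -0.7]
gripper_width: 0.995
grasp_force: 0.0
```

Run:
```python
from h import *
s=manip.state(); R=RM(s['tool_rot']); print(s['time'],s['tool_pos'],np.degrees(np.arctan2(R[1,0],R[0,0])),R[:,2],s['contact_force'])
d=grab('wrist','w1'); print(d['eye'],RM(d['rotation']).round(3),(d['mtx']))
print(R.T@(np.array(d['eye'])-s['tool_pos']))
```

```text
1.6 [ 0.45207187 -0.23231667  0.28484641] -22.20848695667127 [-3.02240088e-04  2.73122968e-04 -9.99999917e-01] [ 0.54006991 -0.23680271 -0.66527107]
[ 0.51874724 -0.26001972  0.41331553] [[-0.378 -0.887 -0.265]
 [-0.926  0.362  0.109]
 [-0.001  0.287 -0.958]] [[315.60431521   0.         258.51700861]
 [  0.         315.60431521 194.31798337]
 [  0.           0.           1.        ]]
[ 0.07215096  0.00042825 -0.12849683]
```

View pics/w1.png

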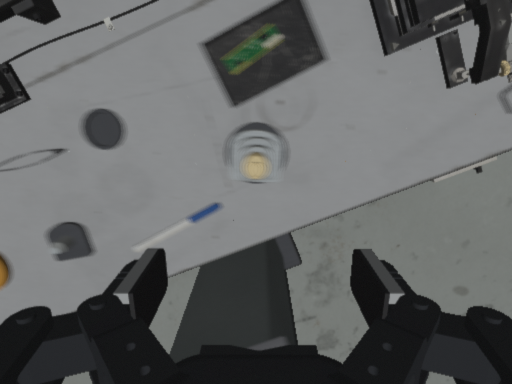

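Wrist view: the stack stands at (257,160), straight fronts at the bottom (v≈182), bows at the top, aligned with the tool; middle station at (70,240), dish at (103,128).

Run:
```python
from h import *
d=grab('wrist','w2'); im=d['image']; hs=cv2.cvtColor(im,cv2.COLOR_BGR2HSV)
m=cv2.inRange(hs,(12,60,90),(40,255,255)); m[:100]=0;m[230:]=0;m[:,:200]=0;m[:,320:]=0
n,l,st,c=cv2.connectedComponentsWithStats(m); i=1+st[1:,4].argmax(); print(st[i],c[i])
x,y,w,h,_=st[i]
for z in (.106,.068,.08,.094): print(z,onz(d,*c[i],z))
# base disc
g=cv2.cvtColor(im,cv2.COLOR_BGR2GRAY)
cv2.imwrite('pics/w2c.png',cv2.resize(im[105:205,190:325],(800,592),interpolation=cv2.INTER_CUBIC))
```

```text
[255 153  24  27 504] [266.11111111 165.875     ]
0.106 [ 0.46048491 -0.23757107  0.106     ]
0.068 [ 0.45303848 -0.23535796  0.068     ]
0.08 [ 0.45538998 -0.23605684  0.08      ]
0.094 [ 0.45813341 -0.2368722   0.094     ]
```

View pics/w2c.png

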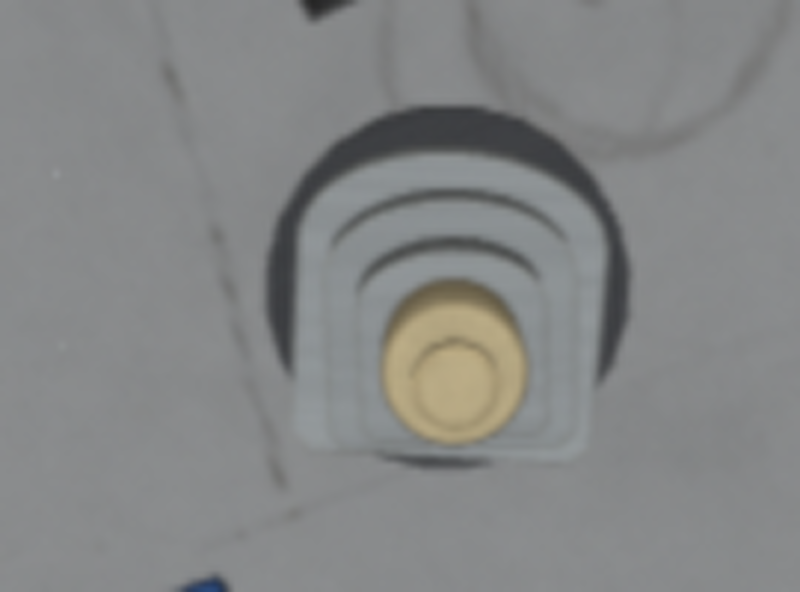

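Run:
```python
from h import *
d=load('w2')
f=lambda a,b,z: onz(d,a/5.926+190,b/5.92+105,z)[:2]*1000
print('disc',[f(448,286,.008),f(267,286,.008),f(629,286,.008),f(448,105,.008),f(448,468,.008)])
ang=lambda p,q: np.degrees(np.arctan2(*(q-p)[::-1]))
FL,FR=f(297,447,.028),f(585,462,.028); BL,BR=f(300,225,.028),f(610,235,.028)
print('L',FL,FR,'w',np.linalg.norm(FL-FR),'yaw',ang(FR,FL)-90,ang(FL,BL),ang(FR,BR))
# weight body: top rim ring z .094 (body 26 high): extent u 383..527, front 445
print('weight left/right at .094',f(383,365,.094),f(527,365,.094),'head top', f(455,386,.106))
s=manip.state();print(s['tool_pos'],s['time'])
```

```text
disc [array([ 456.85700721, -237.29581131]), array([ 471.5429448 , -200.70270271]), array([ 442.18631236, -273.85093941]), array([ 492.72699762, -251.46045656]), array([ 418.71285715, -222.23312666])]
L [ 439.96460905 -195.80372016] [ 414.13631897 -251.40406981] w 61.306602003098746 yaw -24.916502283891646 -23.62503999677848 -26.437099330955963
weight left/right at .094 [ 461.77263224 -225.60518262] [ 452.46457665 -248.81365744] head top [ 456.1709002  -236.58459074]
[ 0.4530432 -0.2302365  0.2848827] 1.7
```

Call:
servo_tool --moves '[[[0,0,0,0,0,3,85],[5.4,4,30,0,0,0,85],[0,0,40,0,0,0,85],[0,0,40,0,0,0,85],[0,0,40,0,0,0,85],[0,0,20,0,0,0,60],[0,0,20,0,0,0,50],[0,0,8,0,0,0,45],[0,0,0,0,0,0,45],[0,0,0,0,0,0,45]]]'

```text
time: 2.95
tool_pos: [0.4554, -0.2406, 0.0883]
tool_rot: [0.0, 0.976, -0.218, 0.001]
contact_force: [0.2, -0.5, -0.5]
gripper_width: 0.525
grasp_force: 0.0
```

```bash
cat >> h.py <<'E'
def st():
    s=manip.state(); R=RM(s['tool_rot']); y=np.degrees(np.arctan2(R[1,0],R[0,0]))
    print('t',round(s['time'],2),'pos',(s['tool_pos']*1000).round(1),'yaw',y.round(2),'zax',R[:,2].round(4),'F',s['contact_force'].round(1),'w',round(s['gripper_width']*85.4,1),'gf',round(s['grasp_force'],1)); return s,R,y
def go(p,yaw):
    "tool-axis shift (mm) after turning to yaw, and turn"
    s,R,y=st(); t=y-yaw; a=np.radians(yaw); X=np.array([np.cos(a),np.sin(a),0]);Y=np.array([np.sin(a),-np.cos(a),0]); dl=np.array(p)*1000-s['tool_pos']*1000
    print('turn',round((t+180)%360-180,1),'then shift',(X@dl).round(1),(Y@dl).round(1),(-dl[2]).round(1))
E
python3 - <<'E'
from h import *
st(); d=grab('wrist','w3')
E
```

```text
t 2.95 pos [ 455.4 -240.6   88.3] yaw -25.21 zax [ 0.0014 -0.0011 -1.    ] F [ 0.2 -0.5 -0.5] w 44.8 gf 0.0
```

View pics/w3.png

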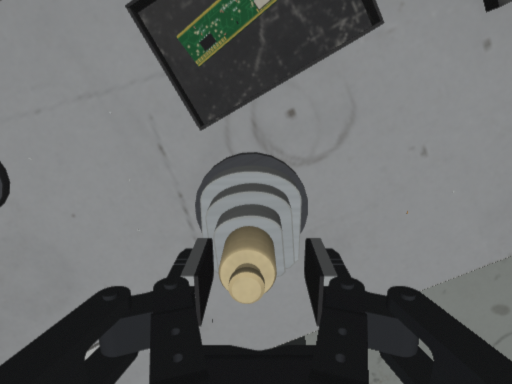

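The weight stands at (248,270) between the fingers (213–305), about 5 mm left of their middle; the pads clear the spacers.

Run:
```python
from h import *
d=load('w3'); p=onz(d,246.5,286,.106); print(p, onz(d,251.5,205,.008))
go([p[0],p[1],.087],-25.2)
```

```text
[ 0.4578386  -0.23681298  0.106     ] [ 0.4592176  -0.23736949  0.008     ]
t 3.0 pos [ 455.5 -240.6   88.5] yaw -25.2 zax [ 0.0016 -0.0012 -1.    ] F [-0.1  0.2  0.3] w 45.0 gf 0.0
turn -0.0 then shift 0.5 -4.4 1.5
```

Call:
servo_tool --moves '[[[0.5,-4.5,1.5,0,0,0,45],[0,0,0,0,0,0,20],[0,0,0,0,0,0,20],[0,0,0,0,0,0,20],[0,0,0,0,0,0,20],[0,0,0,0,0,0,20]]]'

```text
time: 3.75
tool_pos: [0.4577, -0.2362, 0.0863]
tool_rot: [-0.0, 0.976, -0.218, 0.0]
contact_force: [-0.0, 2.0, 3.6]
gripper_width: 0.284
grasp_force: 59.4
```

Run:
```python
from h import *
st()
d=load('w2'); im=d['image'];g=cv2.cvtColor(im,cv2.COLOR_BGR2GRAY)
# dish & stations M in wrist view w2
for n,(u0,u1,v0,v1) in (('dish',(70,150,95,170)),):
    c=(g[v0:v1,u0:u1]<90).astype(np.uint8); cs,_=cv2.findContours(c,0,1); k=max(cs,key=cv2.contourArea); e=cv2.fitEllipse(k); print(n,e); x,y=e[0]; print(onz(d,x+u0,y+v0,.008))
```

```text
t 3.75 pos [ 457.7 -236.2   86.3] yaw -25.2 zax [ 1.e-03 -2.e-04 -1.e+00] F [-0.   2.   3.6] w 24.2 gf 59.4
dish ((42.489139556884766, 33.23505401611328), (38.01235580444336, 42.96424865722656), 128.3768310546875)
[ 0.55861401 -0.06930194  0.008     ]
```

Call:
servo_tool --moves '[[[0,0,0,0,0,0,40],[0,0,0,0,0,0,40],[0,0,-5,0,0,0,40],[0,0,0,0,0,0,20],[0,0,0,0,0,0,20],[0,0,0,0,0,0,20],[0,0,0,0,0,0,20],[0,0,-30,0,0,0,20],[0,0,-40,0,0,0,20]]]'

```text
time: 4.88
tool_pos: [0.4557, -0.2351, 0.1589]
tool_rot: [-0.001, 0.976, -0.218, -0.003]
contact_force: [-0.1, -0.5, -0.2]
gripper_width: 0.276
grasp_force: 59.2
```

Run:
```python
from h import *
go([.558,-.067,.1],-25.2)
```

```text
t 4.88 pos [ 455.7 -235.1  158.9] yaw -25.2 zax [-0.0045  0.003  -1.    ] F [-0.1 -0.5 -0.2] w 23.5 gf 59.2
turn -0.0 then shift 21.0 -195.6 58.9
```

Call:
servo_tool --moves '[[[4,-39,0,0,0,0,20],[4,-39,0,0,0,0,20],[4,-39,0,0,0,0,20],[4,-39,0,0,0,0,20],[4,-39,0,0,0,0,20],[0,0,30,0,0,0,20],[0,0,20,0,0,0,20],[0,0,0,0,0,0,20],[0,0,0,0,0,0,20]]]'

```text
time: 6.0
tool_pos: [0.5585, -0.0687, 0.1112]
tool_rot: [0.0, 0.976, -0.219, 0.0]
contact_force: [0.2, 0.0, -0.3]
gripper_width: 0.276
grasp_force: 59.3
```

Run:
```python
from h import *
d=grab('wrist','w4'); st()
```

```text
t 6.05 pos [558.9 -68.8 111.8] yaw -25.24 zax [ 1.5e-03 -4.0e-04 -1.0e+00] F [ 0.   0.1 -0.7] w 23.6 gf 59.3
```

View pics/w4.png

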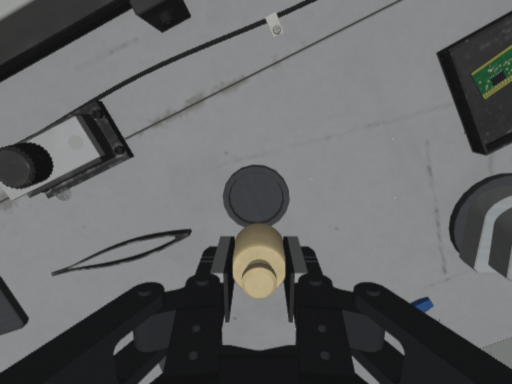

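The weight is held upright at (259,260); the dish rim spans u 223–289, v 165–228.

Run:
```python
from h import *
d=load('w4'); p=onz(d,256,196.5,.008); print(p, onz(d,223,196,.008)-onz(d,289,196,.008))
print('weight head',onz(d,259,280,.1118-.0233+.038))
go([p[0],p[1],.0275],-25.2)
```

```text
[ 0.56026321 -0.06778695  0.008     ] [0.02160466 0.04581275 0.        ]
weight head [ 0.55995942 -0.07006952  0.1265    ]
t 6.05 pos [558.9 -68.8 111.8] yaw -25.24 zax [ 1.5e-03 -4.0e-04 -1.0e+00] F [ 0.   0.1 -0.7] w 23.6 gf 59.3
turn -0.0 then shift 0.8 -1.5 84.3
```

Call:
servo_tool --moves '[[[1,-1.5,30,0,0,0,20],[0,0,30,0,0,0,20],[0,0,15,0,0,0,20],[0,0,7,0,0,0,20],[0,0,2,0,0,0,20],[0,0,0,0,0,0,20],[0,0,0,0,0,0,20]]]'

```text
time: 6.92
tool_pos: [0.5607, -0.0674, 0.0278]
tool_rot: [0.0, 0.976, -0.218, 0.001]
contact_force: [0.0, -0.2, -1.1]
gripper_width: 0.278
grasp_force: 59.3
```

Call:
servo_tool --moves '[[[0,0,1,0,0,0,20],[0,0,0.5,0,0,0,20],[0,0,0,0,0,0,20]]]'

```text
time: 7.3
tool_pos: [0.5606, -0.0673, 0.0267]
tool_rot: [0.0, 0.976, -0.218, 0.0]
contact_force: [-1.5, 0.3, 6.6]
gripper_width: 0.277
grasp_force: 60.1
```

Call:
servo_tool --moves '[[[0,0,0,0,0,0,45],[0,0,0,0,0,0,45],[0,0,0,0,0,0,45],[0,0,-20,0,0,0,60],[0,0,-30,0,0,0,60],[0,0,-40,0,0,0,60],[0,0,-40,0,0,0,60],[0,0,-20,0,0,0,60],[0,0,0,0,0,0,60]]]'

```text
time: 8.43
tool_pos: [0.5611, -0.0675, 0.1776]
tool_rot: [0.0, 0.976, -0.218, 0.002]
contact_force: [0.4, -0.8, -0.1]
gripper_width: 0.702
grasp_force: 0.0
```

Run:
```python
from h import *
d=grab('wrist','w5'); im=d['image']; hs=cv2.cvtColor(im,cv2.COLOR_BGR2HSV)
m=cv2.inRange(hs,(12,60,90),(40,255,255)); n,l,s_,c=cv2.connectedComponentsWithStats(m); print([(s_[i],c[i]) for i in range(1,n) if s_[i,4]>200])
go([.4577,-.2365,.15],-25)
```

```text
[(array([  0,  29,  84,  50, 451], dtype=int32), array([40.27050998, 53.47228381])), (array([245, 168,  28,  31, 695], dtype=int32), array([258.76978417, 183.15539568])), (array([ 97, 355,  28,  29, 393], dtype=int32), array([113.23155216, 370.13486005]))]
t 8.47 pos [559.9 -67.2 175.4] yaw -25.2 zax [ 5.e-04 -1.e-04 -1.e+00] F [ 0.1  0.3 -0.2] w 60.2 gf 0.0
turn -0.2 then shift -21.1 196.6 25.4
```

Call:
servo_tool --moves '[[[-4.2,39.3,0,0,0,0,60],[-4.2,39.3,0,0,0,0,60],[-4.2,39.3,0,0,0,0,60],[-4.2,39.3,0,0,0,0,60],[-4.2,39.3,0,0,0,0,60],[0,0,25,0,0,0,60],[0,0,25,0,0,0,60],[0,0,0,0,0,0,60],[0,0,0,0,0,0,60]]]'

```text
time: 9.6
tool_pos: [0.4571, -0.2358, 0.1248]
tool_rot: [-0.0, 0.976, -0.218, -0.001]
contact_force: [-0.2, 0.4, 0.3]
gripper_width: 0.7
grasp_force: 0.0
```

Run:
```python
from h import *
d=grab('wrist','w6'); st(); im=d['image']
cv2.imwrite('pics/w6c.png',cv2.resize(im[130:280,160:360],(800,600),interpolation=cv2.INTER_CUBIC))
```

```text
t 9.65 pos [ 457.6 -236.1  125.7] yaw -25.18 zax [ 3.e-04 -2.e-04 -1.e+00] F [-0.7 -0.2  0.7] w 60.0 gf 0.0
```

View pics/w6c.png

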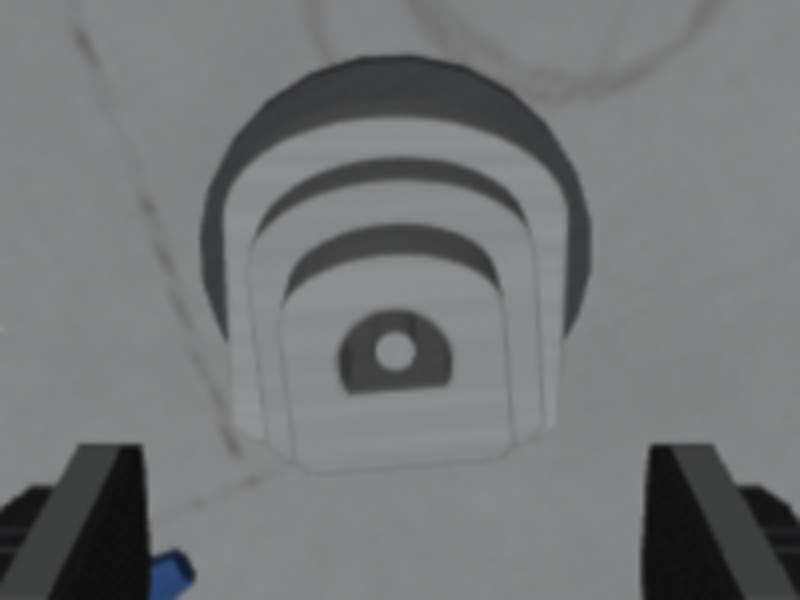

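Crop shows the bare stack: small spacer's bore spans u 338–453, v 310–390; the small and middle ones are turned about 4° counter-clockwise relative to the tool, the large about 1° clockwise.

Run:
```python
from h import *
d=load('w6')
f=lambda a,b,z: onz(d,a/4+160,b/4+130,z)[:2]*1000
ang=lambda p,q: np.degrees(np.arctan2(*(q-p)[::-1]))
for n,z,FL,FR,lt,lb,rt,rb in (('S',.068,(305,472),(495,460),(283,305),(295,460),(502,295),(515,450)),('M',.048,0,0,(250,255),(266,430),(530,250),(543,425)),('L',.028,0,0,(225,215),(232,430),(568,215),(555,430))):
    a,b,c,e=f(*lt,z),f(*lb,z),f(*rt,z),f(*rb,z)
    print(n,'sides',ang(b,a),ang(e,c),'w',np.linalg.norm(a-c),'front',ang(f(*FR,z),f(*FL,z))-90 if FL else '')
print('bore',f(395.5,363,.068),'flat yaw',ang(f(448,387,.068),f(345,394,.068))-90,'pin',f(395.5,351,.062))
b=f(395.5,363,.068)/1000
go([b[0],b[1],.056],-21.2)
```

```text
S sides -22.452110968072738 -19.251340593285633 w 33.942529177454865 front -21.209544611883103
M sides -22.06425670472349 -19.36225561763013 w 47.491811276145576 front 
L sides -25.60306452024118 -26.279830815787662 w 63.26918448967299 front 
bore [ 456.22616786 -236.0982506 ] flat yaw -20.99085571473951 pin [ 455.96755531 -235.9790108 ]
t 9.65 pos [ 457.6 -236.1  125.7] yaw -25.18 zax [ 3.e-04 -2.e-04 -1.e+00] F [-0.7 -0.2  0.7] w 60.0 gf 0.0
turn -4.0 then shift -1.3 0.4 69.7
```

Call:
servo_tool --moves '[[[0,0,0,0,0,-4,60],[-1.3,0.4,25,0,0,0,60],[0,0,22,0,0,0,60],[0,0,10,0,0,0,60],[0,0,4,0,0,0,60],[0,0,0,0,0,0,30],[0,0,0,0,0,0,30],[0,0,0,0,0,0,30],[0,0,0,0,0,0,30],[0,0,0,0,0,0,30]]]'

```text
time: 10.9
tool_pos: [0.4568, -0.2366, 0.0656]
tool_rot: [0.0, 0.983, -0.184, 0.001]
contact_force: [0.6, -0.1, 5.6]
gripper_width: 0.401
grasp_force: 60.4
```

Run:
```python
from h import *
st()
```

```text
t 10.9 pos [ 456.8 -236.6   65.6] yaw -21.2 zax [ 0.002  -0.0014 -1.    ] F [ 0.6 -0.1  5.6] w 34.3 gf 60.4
```

Call:
servo_tool --moves '[[[0,0,-15,0,0,0,30],[0,0,-40,0,0,0,30],[0,0,-40,0,0,0,30],[0,0,0,0,0,-6,30],[0,0,0,0,0,0,30]]]'

```text
time: 11.52
tool_pos: [0.4558, -0.2359, 0.1599]
tool_rot: [0.0, 0.991, -0.133, 0.0]
contact_force: [-0.5, 0.8, -0.8]
gripper_width: 0.401
grasp_force: 59.9
```

Run:
```python
from h import *
d=grab('wrist','w7')
go([.440,.337,.15],-15)
cv2.imwrite('pics/w7c.png',cv2.resize(d['image'][130:330,130:390],(780,600)))
```

```text
t 11.57 pos [ 455.5 -235.7  159.1] yaw -15.29 zax [-8.e-04  5.e-04 -1.e+00] F [-0.4  0.4 -0.2] w 34.0 gf 59.9
turn -0.3 then shift -163.2 -549.2 9.1
```

View pics/w7c.png

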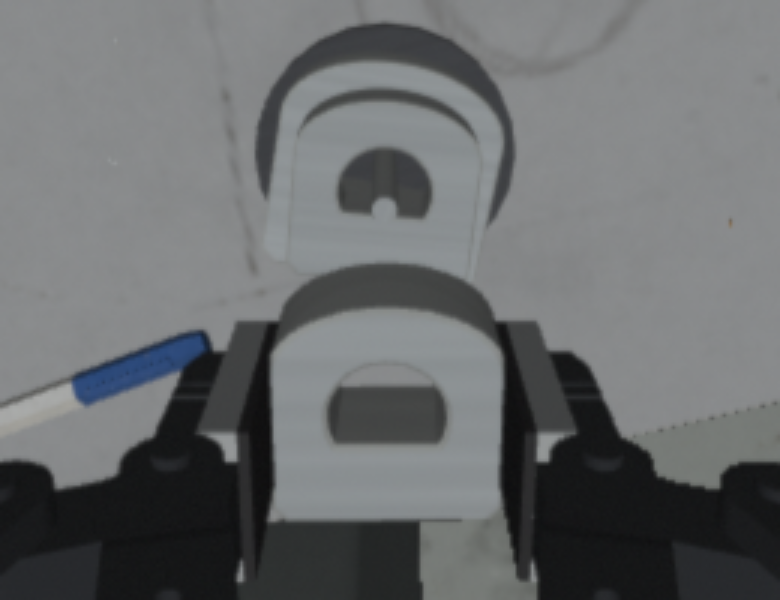

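Held level and centred: the small spacer's bore spans u 327–449, v 362–443 in the crop; the middle spacer below shows its bore at (384,185).

Call:
servo_tool --moves '[[[-12,-46.2,0,0,0,0,30],[-12,-46.2,0,0,0,0,30],[-12,-46.2,0,0,0,0,30],[-12,-46.2,0,0,0,0,30],[-12,-46.2,0,0,0,0,30],[-12,-46.2,0,0,0,0,30],[-12,-46.2,0,0,0,0,30],[-12,-46.2,0,0,0,0,30],[-12,-46.2,0,0,0,0,30],[-12,-46.2,0,0,0,0,30],[-12,-46.2,0,0,0,0,30],[-12,-46.2,0,0,0,0,30]]]'

```text
time: 13.08
tool_pos: [0.4614, 0.338, 0.1581]
tool_rot: [0.001, 0.991, -0.133, -0.001]
contact_force: [0.4, -0.8, -0.8]
gripper_width: 0.403
grasp_force: 60.1
```

Call:
servo_tool --moves '[[[0,0,25,0,0,0,30],[0,0,0,0,0,0,30],[0,0,0,0,0,0,30],[0,0,0,0,0,0,30]]]'

```text
time: 13.58
tool_pos: [0.4629, 0.3365, 0.1353]
tool_rot: [-0.0, 0.991, -0.133, 0.001]
contact_force: [0.8, -0.5, -0.3]
gripper_width: 0.395
grasp_force: 60.1
```

Run:
```python
from h import *
d=grab('wrist','w8'); st()
cv2.imwrite('pics/w8c.png',cv2.resize(d['image'][130:330,130:390],(780,600),interpolation=cv2.INTER_CUBIC))
```

```text
t 13.62 pos [462.9 336.5 135.4] yaw -15.26 zax [ 1.4e-03  8.0e-04 -1.0e+00] F [-0.2  0.5 -0.2] w 34.3 gf 60.1
```

View pics/w8c.png

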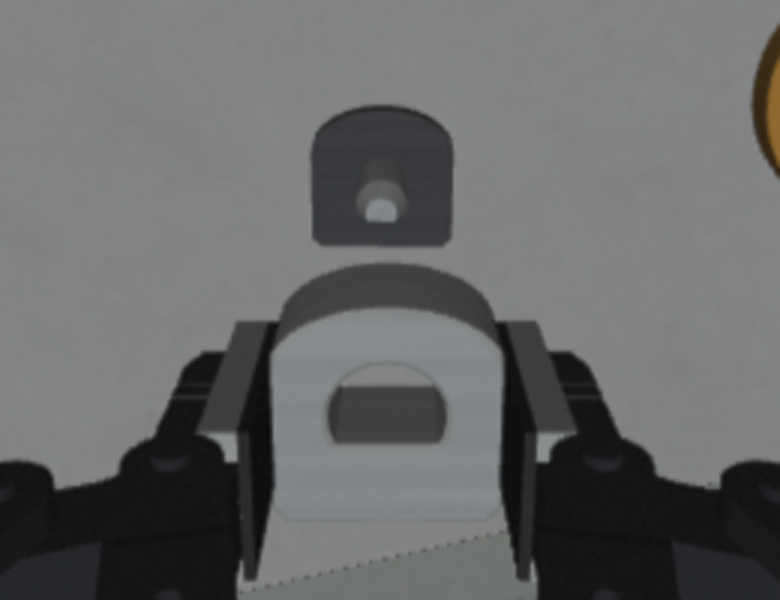

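Station small ahead: post top at about (381,213), plate u 311–453, v 106–246, parallel to the held spacer (bore centre (388,416)).

Run:
```python
from h import *
d=load('w8'); s,R,y=st()
f=lambda a,b,z: onz(d,a/3+130,b/3+130,z)
T=lambda p: (R.T@(p-s['tool_pos'])*1000).round(1)
print('post',T(f(381,213,.038)),'plate',T(f(382,246,.008)),T(f(382,106,.008)),T(f(311,190,.008)),T(f(453,190,.008)))
z=s['tool_pos'][2]+.0024
print('bore',T(f(388,416,z)),'front edge',T(f(388,521,z)),'sides',T(f(273,416,z)),T(f(502,416,z)))
```

```text
t 13.62 pos [462.9 336.5 135.4] yaw -15.26 zax [ 1.4e-03  8.0e-04 -1.0e+00] F [-0.2  0.5 -0.2] w 34.3 gf 60.1
post [-0.7 -0.8 97.4] plate [-20.3  -0.7 127.4] [ 20.5  -0.7 127.4] [ -3.6 -20.7 127.4] [ -3.6  19.3 127.4]
bore [-0.4  0.7 -2.4] front edge [-18.7   0.7  -2.4] sides [ -0.4 -16.5  -2.4] [-0.4 17.7 -2.4]
```

Call:
servo_tool --moves '[[[0.1,-1.4,25,0,0,0,30],[0,0,30,0,0,0,30],[0,0,18,0,0,0,30],[0,0,6,0,0,0,30],[0,0,6,0,0,0,30],[0,0,6,0,0,0,30],[0,0,0,0,0,0,30]]]'

```text
time: 14.5
tool_pos: [0.4628, 0.3381, 0.0433]
tool_rot: [0.0, 0.991, -0.132, -0.0]
contact_force: [0.6, 0.2, -1.1]
gripper_width: 0.401
grasp_force: 60.1
```

No contact so far and the bore is over the post; continue.

Call:
servo_tool --moves '[[[0,0,6,0,0,0,30],[0,0,5,0,0,0,30],[0,0,4,0,0,0,30],[0,0,1.5,0,0,0,30],[0,0,0,0,0,0,30],[0,0,0,0,0,0,30]]]'

```text
time: 15.25
tool_pos: [0.4629, 0.3382, 0.027]
tool_rot: [-0.0, 0.991, -0.132, 0.0]
contact_force: [-0.1, -0.4, -0.9]
gripper_width: 0.399
grasp_force: 60.1
```

Call:
servo_tool --moves '[[[0,0,1,0,0,0,30],[0,0,0.7,0,0,0,30],[0,0,0,0,0,0,30]]]'

```text
time: 15.62
tool_pos: [0.4629, 0.3382, 0.0256]
tool_rot: [-0.0, 0.991, -0.132, 0.0]
contact_force: [-0.7, -1.0, 3.7]
gripper_width: 0.404
grasp_force: 60.6
```

Call:
servo_tool --moves '[[[0,0,0,0,0,0,55],[0,0,0,0,0,0,55],[0,0,0,0,0,0,55],[0,0,-10,0,0,0,70],[0,0,-40,0,0,0,70],[0,0,-50,0,0,0,70],[0,0,-30,0,0,6,70],[0,0,0,0,0,0,70],[0,0,0,0,0,0,70]]]'

```text
time: 16.75
tool_pos: [0.4623, 0.3378, 0.1544]
tool_rot: [0.0, 0.983, -0.183, -0.0]
contact_force: [0.0, -0.7, -1.1]
gripper_width: 0.819
grasp_force: 0.0
```

Run:
```python
from h import *
d=grab('wrist','w9'); go([.4562,-.2361,.115],-21)
cv2.imwrite('pics/w9c.png',cv2.resize(d['image'][130:330,130:390],(780,600),interpolation=cv2.INTER_CUBIC))
```

```text
t 16.8 pos [461.9 337.6 153.5] yaw -21.16 zax [-0.0024 -0.0013 -1.    ] F [-0.4  0.  -0.8] w 69.9 gf 0.0
turn -0.2 then shift 200.3 537.6 38.5
```

View pics/w9c.png

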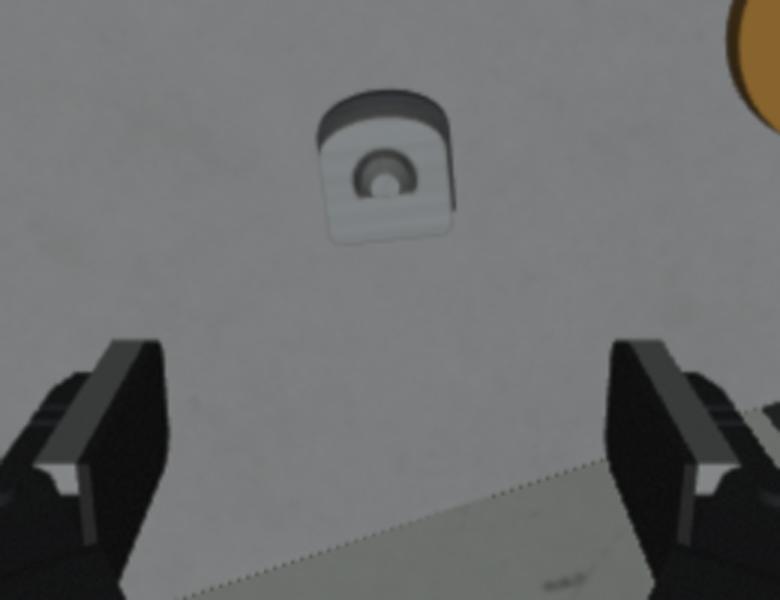

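The small spacer is seated flat on its station with the post showing in the bore (385,180). Back to the stack for the middle one.

Call:
servo_tool --moves '[[[16.7,44.8,0,0,0,0,70],[16.7,44.8,0,0,0,0,70],[16.7,44.8,0,0,0,0,70],[16.7,44.8,0,0,0,0,70],[16.7,44.8,0,0,0,0,70],[16.7,44.8,0,0,0,0,70],[16.7,44.8,0,0,0,0,70],[16.7,44.8,0,0,0,0,70],[16.7,44.8,0,0,0,0,70],[16.7,44.8,0,0,0,0,70],[16.7,44.8,0,0,0,0,70],[16.7,44.8,0,0,0,0,70]]]'

```text
time: 18.3
tool_pos: [0.4541, -0.2366, 0.1531]
tool_rot: [-0.001, 0.983, -0.184, -0.001]
contact_force: [0.2, -0.4, 0.4]
gripper_width: 0.822
grasp_force: 0.0
```

Call:
servo_tool --moves '[[[0,0,20,0,0,0,70],[0,0,15,0,0,0,70],[0,0,0,0,0,0,70],[0,0,0,0,0,0,70]]]'

```text
time: 18.8
tool_pos: [0.4553, -0.235, 0.12]
tool_rot: [-0.0, 0.983, -0.183, -0.0]
contact_force: [0.0, -1.2, 0.9]
gripper_width: 0.818
grasp_force: 0.0
```

Run:
```python
from h import *
d=grab('wrist','w10'); s,R,y=st()
g=cv2.cvtColor(d['image'],cv2.COLOR_BGR2GRAY)
# bore: dark region enclosed by bright steel near expected place
p=proj(d,[.4562,-.2361,.048]); print(p)
u0,v0=int(p[0])-45,int(p[1])-40; c=g[v0:v0+80,u0:u0+90]; t,m=cv2.threshold(cv2.GaussianBlur(c,(3,3),0),0,255,cv2.THRESH_OTSU); print(t)
cs,h=cv2.findContours(255-m,cv2.RETR_CCOMP,cv2.CHAIN_APPROX_NONE)
for k in cs:
    if cv2.contourArea(k)>150:
        P=k[:,0]+[u0,v0]; Q=np.array([R.T@(onz(d,a,b,.048)-s['tool_pos'])*1000 for a,b in P]); print(cv2.contourArea(k),Q.min(0).round(1),Q.max(0).round(1), cv2.minAreaRect(Q[:,:2].astype(np.float32)))
```

```text
t 18.85 pos [ 455.6 -235.3  120.6] yaw -21.13 zax [ 6.e-04 -5.e-04 -1.e+00] F [-0.2 -0.7  0.1] w 69.7 gf 0.0
[259.06220997 209.9164134 ]
101.0
750.5 [ -5.  -12.3  72.6] [13.3 12.7 72.6] ((4.158074378967285, 0.19133758544921875), (18.37264633178711, 24.957651138305664), 0.0014803452650085092)
284.0 [ 18.8 -21.8  72.6] [28.9 22.2 72.6] ((23.838274002075195, 0.19501113891601562), (10.042744636535645, 44.005245208740234), 0.004515170585364103)
```

Call:
servo_tool --moves '[[[1,0,30,0,0,0,70],[0,0,25,0,0,0,70],[0,0,14,0,0,0,70],[0,0,6,0,0,0,70],[0,0,0,0,0,0,45],[0,0,0,0,0,0,45],[0,0,0,0,0,0,45],[0,0,0,0,0,0,45],[0,0,0,0,0,0,45],[0,0,0,0,0,0,45]]]'

```text
time: 20.1
tool_pos: [0.4569, -0.2365, 0.0462]
tool_rot: [0.0, 0.983, -0.184, 0.001]
contact_force: [0.7, 0.4, 4.6]
gripper_width: 0.568
grasp_force: 62.7
```

Run:
```python
from h import *
st()
```

```text
t 20.1 pos [ 456.9 -236.5   46.2] yaw -21.2 zax [ 0.0016 -0.0011 -1.    ] F [0.7 0.4 4.6] w 48.5 gf 62.7
```

Call:
servo_tool --moves '[[[0,0,-15,0,0,0,45],[0,0,-40,0,0,0,45],[0,0,-45,0,0,0,45],[0,0,0,0,0,-5.3,45],[0,0,0,0,0,-5.3,45],[-9.8,-40.9,0,0,0,0,45],[-9.8,-40.9,0,0,0,0,45],[-9.8,-40.9,0,0,0,0,45],[-9.8,-40.9,0,0,0,0,45],[-9.8,-40.9,0,0,0,0,45],[-9.8,-40.9,0,0,0,0,45],[-9.8,-40.9,0,0,0,0,45]]]'

```text
time: 21.6
tool_pos: [0.4405, 0.0594, 0.1451]
tool_rot: [0.0, 0.996, -0.092, -0.0]
contact_force: [0.2, -0.1, -1.7]
gripper_width: 0.57
grasp_force: 62.6
```

Call:
servo_tool --moves '[[[0,0,10,0,0,0,45],[0,0,0,0,0,0,45],[0,0,0,0,0,0,45],[0,0,0,0,0,0,45]]]'

```text
time: 22.1
tool_pos: [0.4416, 0.0572, 0.1354]
tool_rot: [0.0, 0.996, -0.093, 0.0]
contact_force: [1.3, -0.3, -1.6]
gripper_width: 0.567
grasp_force: 62.7
```

Run:
```python
from h import *
d=grab('wrist','w11'); st()
cv2.imwrite('pics/w11c.png',cv2.resize(d['image'][130:330,130:390],(780,600),interpolation=cv2.INTER_CUBIC))
```

```text
t 22.15 pos [441.6  57.4 135.4] yaw -10.68 zax [ 3.e-04 -1.e-04 -1.e+00] F [ 0.5  0.  -2.4] w 48.2 gf 62.7
```

View pics/w11c.png

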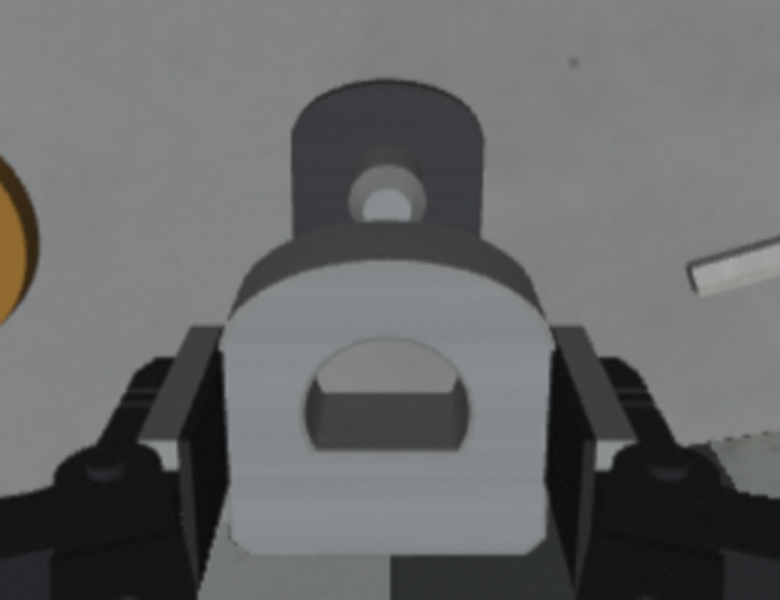

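Middle spacer held level (bore u 303–471, v 338–450); station plate u 292–484, back edge v 79, post top arc v 189, parallel.

Run:
```python
from h import *
d=load('w11'); s,R,y=st()
f=lambda a,b,z: onz(d,a/3+130,b/3+130,z)
T=lambda p: (R.T@(p-s['tool_pos'])*1000).round(1)
print('post arc(-6)',T(f(387,189,.038)),'post bottom dia (-10) ',T(f(387,165,.030)),'plate back(-27)',T(f(388,79,.008)),T(f(292,140,.008)),T(f(484,140,.008)))
z=s['tool_pos'][2]+.0018
print('bore +12.5',T(f(387,338,z)),'flat -6.25',T(f(387,450,z)),'front -25',T(f(388,554,z)),'sides',T(f(303,410,z)),T(f(471,410,z)))
```

```text
t 22.15 pos [441.6  57.4 135.4] yaw -10.68 zax [ 3.e-04 -1.e-04 -1.e+00] F [ 0.5  0.  -2.4] w 48.2 gf 62.7
post arc(-6) [ 5.6  0.6 97.4] post bottom dia (-10)  [  9.6   0.6 105.4] plate back(-27) [ 28.    0.9 127.4] [ 11.  -25.7 127.4] [ 10.9  27.6 127.4]
bore +12.5 [12.1  0.5 -1.8] flat -6.25 [-6.5  0.5 -1.8] front -25 [-25.2   0.6  -1.8] sides [  0.3 -12.1  -1.8] [ 0.3 13.1 -1.8]
```

Call:
servo_tool --moves '[[[0.1,0.2,25,0,0,0,45],[0,0,30,0,0,0,45],[0,0,18,0,0,0,45],[0,0,6,0,0,0,45],[0,0,6,0,0,0,45],[0,0,6,0,0,0,45],[0,0,0,0,0,0,45]]]'

```text
time: 23.02
tool_pos: [0.4414, 0.0578, 0.0441]
tool_rot: [-0.0, 0.996, -0.092, -0.0]
contact_force: [-0.6, 0.6, -1.4]
gripper_width: 0.564
grasp_force: 62.7
```

Call:
servo_tool --moves '[[[0,0,6,0,0,0,45],[0,0,5,0,0,0,45],[0,0,4,0,0,0,45],[0,0,1.8,0,0,0,45],[0,0,1,0,0,0,45],[0,0,0,0,0,0,45]]]'

```text
time: 23.78
tool_pos: [0.4416, 0.0579, 0.0264]
tool_rot: [-0.0, 0.996, -0.092, 0.0]
contact_force: [0.1, 0.4, -2.2]
gripper_width: 0.564
grasp_force: 62.8
```

Call:
servo_tool --moves '[[[0,0,0.6,0,0,0,45],[0,0,0,0,0,0,45]]]'

```text
time: 24.02
tool_pos: [0.4417, 0.0579, 0.0262]
tool_rot: [0.0, 0.996, -0.092, 0.0]
contact_force: [-2.3, -0.0, 3.4]
gripper_width: 0.564
grasp_force: 63.2
```

Call:
servo_tool --moves '[[[0,0,0,0,0,0,70],[0,0,0,0,0,0,70],[0,0,0,0,0,0,70],[0,0,-10,0,0,0,82],[0,0,-40,0,0,0,82],[0,0,-50,0,0,0,82],[0,0,-15,0,0,5.3,82],[0,0,0,0,0,5,82],[0,0,0,0,0,5,82],[0,0,0,0,0,0,82]]]'

```text
time: 25.28
tool_pos: [0.4416, 0.0579, 0.1414]
tool_rot: [-0.0, 0.975, -0.224, 0.0]
contact_force: [0.0, 0.1, 0.0]
gripper_width: 0.963
grasp_force: 0.0
```

Run:
```python
from h import *
d=grab('wrist','w12'); go([.4565,-.2363,.115],-26)
```

```text
t 25.32 pos [441.6  57.9 141.2] yaw -25.81 zax [ 8.e-04 -0.e+00 -1.e+00] F [-0.  -0.4 -0.3] w 81.9 gf 0.0
turn 0.2 then shift 142.4 257.8 26.2
```

Call:
servo_tool --moves '[[[20.3,36.9,0,0,0,0,82],[20.3,36.9,0,0,0,0,82],[20.3,36.9,0,0,0,0,82],[20.3,36.9,0,0,0,0,82],[20.3,36.9,0,0,0,0,82],[20.3,36.9,0,0,0,0,82],[20.3,36.9,0,0,0,0,82],[0,0,20,0,0,0,82],[0,0,0,0,0,0,82],[0,0,0,0,0,0,82],[0,0,0,0,0,0,82]]]'

```text
time: 26.7
tool_pos: [0.4569, -0.2364, 0.1216]
tool_rot: [0.0, 0.975, -0.224, 0.001]
contact_force: [0.7, -0.3, 0.0]
gripper_width: 0.964
grasp_force: 0.0
```

```bash
cat > bore.py <<'E'
from h import *
def bore(d,s,R,p,z):
    g=cv2.cvtColor(d['image'],cv2.COLOR_BGR2GRAY); q=proj(d,p); u0,v0=int(q[0])-50,int(q[1])-45; c=g[v0:v0+90,u0:u0+100]
    t,m=cv2.threshold(cv2.GaussianBlur(c,(3,3),0),0,255,cv2.THRESH_OTSU)
    cs,h=cv2.findContours(255-m,cv2.RETR_CCOMP,cv2.CHAIN_APPROX_NONE)
    for k in cs:
        if cv2.contourArea(k)>150:
            Q=np.array([R.T@(onz(d,a+u0,b+v0,z)-s['tool_pos'])*1000 for a,b in k[:,0]]); print(cv2.contourArea(k),Q.min(0).round(1),Q.max(0).round(1),cv2.minAreaRect(Q[:,:2].astype(np.float32)))
E
python3 - <<'E'
from bore import *
d=grab('wrist','w13'); s,R,y=st(); bore(d,s,R,[.4565,-.2363,.028],.028)
E
```

```text
t 26.75 pos [ 456.9 -236.4  121.6] yaw -25.84 zax [ 1.1e-03 -8.0e-04 -1.0e+00] F [ 0.3 -0.1 -0.1] w 82.1 gf 0.0
1165.5 [-12.  -16.4  93.6] [15.1 15.6 93.6] ((1.5661897659301758, -0.402191162109375), (27.095748901367188, 32.000152587890625), 0.002069283276796341)
927.5 [-10.4 -36.8  93.5] [33.4 36.2 93.6] ((11.857118606567383, -0.4369087219238281), (72.9311752319336, 43.69276428222656), 89.29170227050781)
```

Call:
servo_tool --moves '[[[-1.5,-0.4,40,0,0,0,82],[0,0,30,0,0,0,82],[0,0,17,0,0,0,82],[0,0,8,0,0,0,82],[0,0,0,0,0,0,58],[0,0,0,0,0,0,58],[0,0,0,0,0,0,58],[0,0,0,0,0,0,58],[0,0,0,0,0,0,58]]]'

```text
time: 27.88
tool_pos: [0.4562, -0.2362, 0.0269]
tool_rot: [0.0, 0.975, -0.224, 0.001]
contact_force: [0.9, -0.9, 6.0]
gripper_width: 0.728
grasp_force: 66.5
```

Run:
```python
from h import *
st()
```

```text
t 27.88 pos [ 456.2 -236.2   26.9] yaw -25.9 zax [ 0.0019 -0.0013 -1.    ] F [ 0.9 -0.9  6. ] w 62.2 gf 66.5
```

Call:
servo_tool --moves '[[[0,0,-10,0,0,0,58],[0,0,-40,0,0,0,58],[0,0,-50,0,0,0,58],[0,0,-13,0,0,-5.2,58],[0,0,0,0,0,-5.2,58],[0,0,0,0,0,-5.2,58],[0,0,0,0,0,-5.2,58]]]'

```text
time: 28.75
tool_pos: [0.4544, -0.235, 0.1379]
tool_rot: [-0.001, 0.999, -0.043, -0.001]
contact_force: [0.2, 0.0, -2.3]
gripper_width: 0.726
grasp_force: 67.0
```

Call:
servo_tool --moves '[[[8.9,-49.2,0,0,0,0,58],[8.9,-49.2,0,0,0,0,58],[8.9,-49.2,0,0,0,0,58],[8.9,-49.2,0,0,0,0,58],[8.9,-49.2,0,0,0,0,58],[8.9,-49.2,0,0,0,0,58],[8.9,-49.2,0,0,0,0,58],[8.9,-49.2,0,0,0,0,58],[8.9,-49.2,0,0,0,0,58],[0,0,0,0,0,0,58],[0,0,0,0,0,0,58],[0,0,0,0,0,0,58]]]'

```text
time: 30.25
tool_pos: [0.5739, 0.1973, 0.1382]
tool_rot: [0.0, 0.999, -0.045, -0.001]
contact_force: [0.2, 0.1, -2.3]
gripper_width: 0.727
grasp_force: 67.3
```

Run:
```python
from h import *
d=grab('wrist','w14'); st()
cv2.imwrite('pics/w14c.png',cv2.resize(d['image'][130:330,130:390],(780,600),interpolation=cv2.INTER_CUBIC))
```

```text
t 30.3 pos [574.  197.3 138.4] yaw -5.18 zax [-8.e-04 -3.e-04 -1.e+00] F [ 0.   0.3 -3.2] w 61.8 gf 67.3
```

View pics/w14c.png

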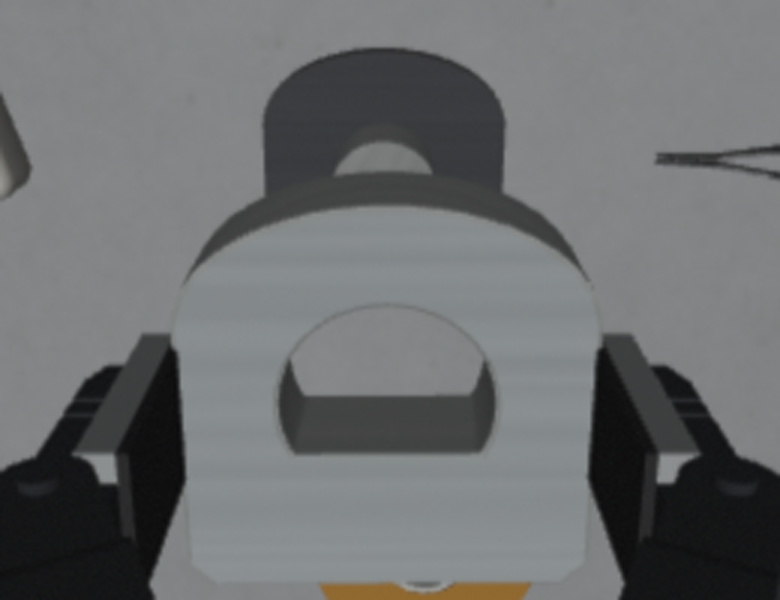

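Large spacer held level (bore u 275–496, v 304–453, front edge v 581); station plate u 263–506, back edge v 48, post cylinder rim top v≈140, parallel.

Run:
```python
from h import *
d=load('w14'); s,R,y=st()
f=lambda a,b,z: onz(d,a/3+130,b/3+130,z)
T=lambda p: (R.T@(p-s['tool_pos'])*1000).round(1)
print('post rim(-14) z.030',T(f(384,140,.030)),'plate back(-34)',T(f(384.5,48,.008)),T(f(263,130,.008)),T(f(506,130,.008)))
z=s['tool_pos'][2]+.0011
print('bore +16.5',T(f(386,304,z)),'flat -8.25',T(f(386,453,z)),'front -32',T(f(387,581,z)),'sides',T(f(275,400,z)),T(f(496,400,z)),T(f(187,480,z)),T(f(590,480,z)))
```

```text
t 30.3 pos [574.  197.3 138.4] yaw -5.18 zax [-8.e-04 -3.e-04 -1.e+00] F [ 0.   0.3 -3.2] w 61.8 gf 67.3
post rim(-14) z.030 [ 15.3  -0.3 108.4] plate back(-34) [ 35.8  -0.2 130.4] [ 12.9 -34.2 130.4] [ 12.9  33.8 130.4]
bore +16.5 [17.   0.1 -1.1] flat -8.25 [-7.6  0.1 -1.1] front -32 [-30.9   0.3  -1.1] sides [  1.5 -16.6  -1.1] [ 1.4 16.6 -1.1] [-12.3 -30.6  -1.1] [-12.3  31.6  -1.1]
```

Call:
servo_tool --moves '[[[0.5,-0.4,25,0,0,0,58],[0,0,30,0,0,0,58],[0,0,20,0,0,0,58],[0,0,6,0,0,0,58],[0,0,6,0,0,0,58],[0,0,6,0,0,0,58],[0,0,0,0,0,0,58]]]'

```text
time: 31.18
tool_pos: [0.575, 0.1988, 0.0458]
tool_rot: [-0.0, 0.999, -0.044, -0.0]
contact_force: [0.5, -0.7, -2.8]
gripper_width: 0.726
grasp_force: 67.2
```

Call:
servo_tool --moves '[[[0,0,6,0,0,0,58],[0,0,5,0,0,0,58],[0,0,4,0,0,0,58],[0,0,2.2,0,0,0,58],[0,0,1,0,0,0,58],[0,0,0,0,0,0,58]]]'

```text
time: 31.92
tool_pos: [0.575, 0.1988, 0.0275]
tool_rot: [-0.0, 0.999, -0.044, 0.0]
contact_force: [-0.5, -0.4, -2.8]
gripper_width: 0.725
grasp_force: 67.3
```

Call:
servo_tool --moves '[[[0,0,0.7,0,0,0,58],[0,0,0.4,0,0,0,58],[0,0,0,0,0,0,58]]]'

```text
time: 32.3
tool_pos: [0.5752, 0.1988, 0.027]
tool_rot: [-0.0, 0.999, -0.044, 0.0]
contact_force: [-1.0, 0.1, 1.4]
gripper_width: 0.727
grasp_force: 67.6
```

Call:
servo_tool --moves '[[[0,0,0,0,0,0,84],[0,0,0,0,0,0,84],[0,0,0,0,0,0,84],[0,0,-10,0,0,0,84],[0,0,-40,0,0,0,84],[0,0,-50,0,0,0,84],[0,0,-50,0,0,0,84],[-10,20,-50,0,0,0,84],[-30,20,-30,0,0,0,84],[-30,20,0,0,0,0,84],[0,0,0,0,0,0,84],[0,0,0,0,0,0,84]]]'

```text
time: 33.8
tool_pos: [0.5002, 0.1453, 0.2568]
tool_rot: [-0.0, 0.999, -0.045, 0.0]
contact_force: [0.3, -0.7, -0.3]
gripper_width: 0.986
grasp_force: 0.0
```

Run:
```python
from h import *
st(); w=grab('wrist','w15')['image']; t=grab('top','t15')['image']; m=load('w12')['image']
r=lambda a,s: cv2.resize(a,s,interpolation=cv2.INTER_CUBIC)
top=np.hstack([r(t[135:255,120:380],(500,300)),r(m[120:270,160:360],(300,300))])
bot=np.hstack([r(w[0:300],(500,300)),r(load('w5')['image'][130:260,190:320],(300,300))])
cv2.imwrite('pics/fin.png',np.vstack([top,bot]))
```

```text
t 33.8 pos [500.2 145.3 256.8] yaw -5.1 zax [ 1.e-03  3.e-04 -1.e+00] F [ 0.3 -0.7 -0.3] w 84.2 gf 0.0
```

View pics/fin.png

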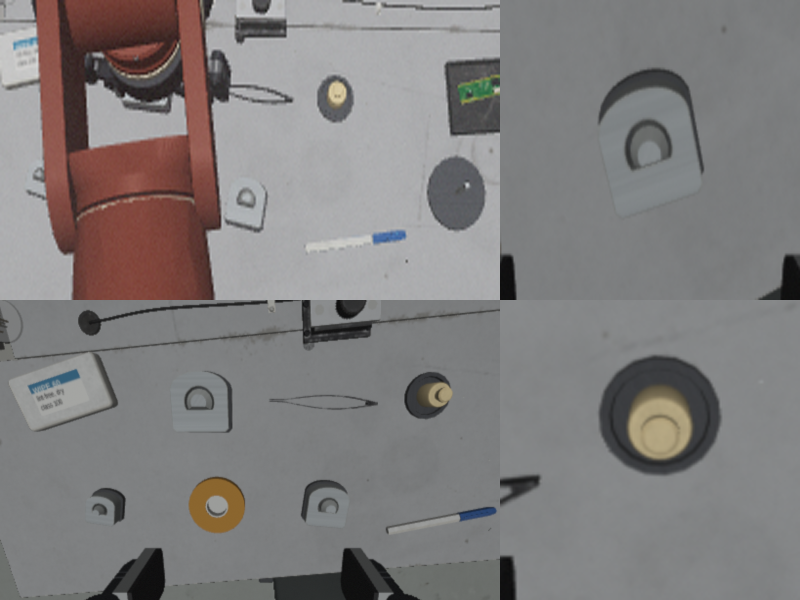

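The final picture shows all three spacers on their posts: large (200,402), middle (326,505) and small (105,508). The weight stands upright in its dish (430,395), the spindle is bare, and the gripper is clear.

```bash
python3 -c "
from plant import manip
print(manip.job_done())"
```

```text
the job is handed in; nothing more can be done
None
```

The stack is apart and put away: the weight stands upright in its dish, each of the three spacers lies seated on its matching keyed post, everything is released, and the job was handed in at about 34 s.

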